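# Set the warming tray and hold the surface thermometer on its measuring ring

### The arm

A 6-joint arm with a two-finger parallel gripper is mounted at the origin on a cart in front of the work surface, level with it; the furniture and walls round the work are solid. World frame = base frame: x ahead of the robot, y to its left, z up, the work surface at z = 0. Lengths are in m, angles in rad, forces in N, time in s.
With the tool pointing down it reaches from about 0.375 to 0.925 m from the base axis. Payload 5.7 kg.
Tool frame: the origin (TCP) lies midway between the tips of the shut fingers; the grasp point (between the pads) lies 19 mm behind it; z points along the fingers, y is the line along which they close (so a half turn about z gives the same grasp; the last joint's range is limited). The gripper opens to 88 mm and grips with 3 to 60 N. Pads are 20 mm wide; open, the fingers measure 115 mm over their backs; the gripper's body (75 mm by 178 mm) begins 61 mm behind the grasp point.
Start: joints at [1.063, 0.359, 1.51, -0, 1.272, -0.115], TCP at [0.23, 0.554, 0.223] pointing down, gripper open.
Joint ranges: [-2.97, 2.97], [-1.01, 2.36], [0.21, 2.38], [-0.96, 4.11], [0.2, 2.71], [-2.98, 2.98]. Speed limits (rad/s): [2.39, 2.39, 3.14, 3.14, 3.14, 3.14].

### API

Orientations are given as a unit quaternion [x, y, z, w].
In Python, from bench import move_ptp, servo_line, goto_joints, move_gripper, sleep, inverse_kinematics, capture, PlanningError, close_job, spot_in, silhouettes, current_clock, current_joint_pos, current_qvel, current_joint_torque, current_position, current_orientation, current_force, current_torque, current_finger_gap, current_grip_force gives the robot as it stands. Calls block until the motion is done:
- move_ptp(position, orientation): joint-space move of the TCP to a pose.
- servo_line(position, orientation=None, rate=0.15, contact_N=None): straight line of the TCP; orientation=None keeps the orientation; rate is the mean speed in m/s. With contact_N (N) it stops when the force on the tool has changed by that much, and returns True; else False.
- goto_joints(angles): joint-space move.
- move_gripper(opening): finger opening in m; the grip force is fixed at half the most; returns when the fingers have stopped.
- sleep(seconds).
- inverse_kinematics(position, orientation): joint angles nearest the present ones, or None.
- capture(name): name is "scene" or "top" or "wrist"; returns a dict with "image" (480x640x3 uint8, blue, green, red), "range_z" (480x640 float32, m along the optical axis (not along the pixel's ray), 0 where there is no reading), "intrinsics" (3x3 intrinsics, pixels), "k1" (the pictures are not rectified: a ray, as slopes to the right and down, at radius r is drawn at 1 + k1 r^2 times it, then the intrinsics apply), "R" (3x3) and "t" (3): a world point X has camera coordinates R X + t. Camera axes: x right, y down, z forward; pixel columns grow to the right and rows downward; lengths in m; the calibration is good to about 2 mm. A picture is of the moment at which its call begins.
A pose or a line that the arm cannot do raises PlanningError and nothing moves.
- close_job(): hands the job in; it is judged then, once.
Trained networks look in the newest picture that a camera, given by its name, has taken for a name from the list of things; names that differ only in an ending like _2 or _b are one class to them, and where a whole thing is asked for, a point or a joint stands for the part that bears it (a point fixed in the world has none). Each returns a list of dicts, best first, with "conf" (0 to 1); they miss things now and then, are a little off and sometimes report something else, mostly with a low value. They report only what shows in the picture. A call takes as long as a camera call. They do not tell look-alikes from the thing itself.
- spot_in(camera, query): "xy" ([column, row] in pixels, amid what is visible of it).
- silhouettes(camera, query): "region" (480x640 bool, what is visible of it) and "xy" ([column, row] in pixels, amid what is visible of it).
Readings, each from a call of its own:
- current_clock(): time.
- current_joint_pos(): joint angles.
- current_qvel(): joint speeds.
- current_joint_torque(): joint torques, N m.
- current_position(): TCP position.
- current_orientation(): TCP orientation.
- current_force(): force on the tool from outside, world axes, zero at the start.
- current_torque(): the same for the moment, N m.
- current_finger_gap(): finger opening in m.
- current_grip_force(): force on a finger pad.
Only numpy, scipy, OpenCV 4.12 (cv2) and the standard library are available. Lean on these libraries where they do the work, as an engineer would, in place of code of your own. Each camera call takes 0.05 s, during which the arm holds its last target. There are 200 camera calls.

### The job

Slide the warming tray's thermostat grip along to the long mark, then draw the surface thermometer out of its slanting holder and stand it upright on the small measuring ring engraved in the hot plate, with its foot inside the ring and pressed down lightly so that the sprung foot goes about half-way in (never hard). Finish while still holding it there like that, grip closed: the thermometer is not put down or let go; leave the cup on the tray and the other bar things where they stand.

Things in the scene. Friction and masses are not known exactly. Their poses are not given: they have to be found in the camera images.
- tray: Fixed warming tray, 300 (y) x 170 (x) x 46 mm high: black base, steel hot plate behind, aluminium control strip in front, wire handles at the ends. Origin: centre of its underside; x to its back, y to its left. Plate top z = 46 mm, x = -34 to 82; two cup circles, 86 mm across, at x = 24, y = +-72. Strip top z = 37 mm, x = -84 to -38. Thermostat slot along y at x = -68, y = 60 to -60.
- thermostat (a joint): The thermostat grip's place along its slot, in m: 0 at the left end (+y of the tray), growing to the right (-y of the tray) to 0.12; 0.08 is at the long mark. Sliding takes about 1.5 N; it stays where it is left.
- thermostat_top (a point): Centre of the top of the thermostat grip, a small black block, 14 x 14 mm, that stands 20 mm above the control strip (foot 16 x 20 mm, 5 mm high), so its top is 57 mm above the work surface. Axes like the tray's.
- tray_long_mark (a point): Middle of the long mark (14 x 3 mm) on the control strip, behind the slot, 37 mm above the work surface: the fifth from the left of seven ticks 20 mm apart, twice as long and thick as the others. The grip is set when it stands in line with it (same y in the tray's frame, y = -20 mm).
- ring_center (a point): Centre of the measuring ring, a circle 29 mm across with a dot in the middle, engraved flat in the hot plate, 46 mm above the work surface; it lies in the left or the right cup circle, the white cup stands in the other one.
- holder: Fixed holder of the thermometer: dark round base, 92 mm across and 13 mm high, with a steel tube (37 mm outside, 27 mm inside, 92 mm long) slanting 0.35 rad (20 degrees) from upright towards the holder's -x side. Origin: centre of its underside; z up. The tube's rim centre is at x = -12, z = 104 mm.
- probe: Surface thermometer, loose, about 90 g, 150 mm long. Origin: face of its sprung foot (when out), z along its axis to the handle's top. Foot 12 mm, stem 9 mm in diameter; black round handle 25 mm in diameter with a 40 mm guard disc at z = 80 to 86 mm; bare grip z = 86 to 150 mm. It stands foot down in the holder's slanting tube, guard on the rim, and comes out along the tube, about 80 mm.
- probe_foot (a joint): How far the foot is pressed into the stem, in m: 0 out, 0.010 fully in. Spring: about 1 N when it starts to go in, 2.5 N half-way, 4 N at the stop.
- foot_face (a point): Centre of the foot's lower face, on the thermometer's axis; moves with the foot.
- white_cup: Empty white cup, loose, 59 mm across and 69 mm high, on the hot plate in the cup circle without measuring ring. Origin: centre of its underside. To be left alone.
- tumbler: Water tumbler, loose, 64 mm across, 84 mm high, at the back of the counter; origin under its centre. To be left alone.
- jigger: Metal jigger, loose, 43 mm across, 76 mm high, left of the holder; origin under its centre. To be left alone.
- order_pad: Order pad, loose, 88 x 117 x 10 mm, on the counter left of the holder; origin under its centre. To be left alone.
There are look-alikes about, which are no part of the job. Leave any purple look-alike of the probe alone.

How it is judged:
By the outcome, as a careful person would: the job done as asked, in the order asked, and still so for the second after the job is handed in, while the arm keeps its last pose, push and grip.
It also fails if it takes over 48 s, if anything falls off the work surface, if the arm or the gripper's body presses on something with over 40 N, if the wrist force passes 120 N, or if a joint passes its speed limit or range.

## Working session

There is one attempt and no reset: what is moved stays moved. The work goes in short steps, each a Python script; the robot and the scene stay as the last script left them, time stands still between calls to the robot, and variables do not carry over. Pictures are saved under pics/ and viewed, at most 10 in all, crops included, and the job is handed in when it is done.

```bash
mkdir -p pics; cat > h.py <<'E'
import numpy as np, cv2
from bench import *
from scipy.spatial.transform import Rotation as Ro
def ray(c,px):
    K=c["intrinsics"];d=np.array([(px[0]-K[0,2])/K[0,0],(px[1]-K[1,2])/K[1,1]]);u=d.copy()
    for _ in range(20): u=d/(1+c["k1"]*(u@u))
    return np.array([u[0],u[1],1.])
def onz(c,px,z):
    R,t=np.array(c["R"]),np.array(c["t"]);o=-R.T@t;d=R.T@ray(c,px);return o+d*(z-o[2])/d[2]
def pt(c,px):
    z=c["range_z"][int(round(px[1])),int(round(px[0]))];return np.array(c["R"]).T@(ray(c,px)*z-c["t"])
def proj(c,X):
    p=np.array(c["R"])@X+c["t"];u=p[:2]/p[2];u=u*(1+c["k1"]*(u@u));K=c["intrinsics"];return np.array([K[0,0]*u[0]+K[0,2],K[1,1]*u[1]+K[1,2]])
def cloud(c,mask):
    v,u=np.nonzero(mask&(c["range_z"]>0));K=c["intrinsics"]
    d=np.stack([(u-K[0,2])/K[0,0],(v-K[1,2])/K[1,1]],1);w=d.copy()
    for _ in range(20): w=d/(1+c["k1"]*(w**2).sum(1,keepdims=True))
    z=c["range_z"][v,u];P=np.c_[w*z[:,None],z];return (P-c["t"])@np.array(c["R"])
E
python3 - <<'E'
from h import *
np.set_printoptions(precision=4,suppress=True)
C={}
for n in("scene","top"):
    c=C[n]=capture(n);cv2.imwrite(f"pics/{n}0.png",c["image"])
    for q in("tray","thermostat_top","tray_long_mark","ring_center","holder","probe","foot_face","white_cup","jigger"):
        for r in spot_in(n,q)[:4]: print(n,q,np.round(r["xy"],1),round(r["conf"],2),pt(c,r["xy"]))
print(current_clock(),C["top"]["t"],C["scene"]["t"])
E
```

```text
scene tray [382.6 326.2] 0.8 [ 0.5246 -0.0872  0.0453]
scene thermostat_top [351.5 319.1] 0.48 [ 0.4824 -0.0357  0.0416]
scene tray_long_mark [383.  327.9] 0.8 [ 0.5223 -0.0912  0.0464]
scene tray_long_mark [219.2 198.5] 0.64 [0.421  0.4864 0.0092]
scene holder [276.3 211. ] 0.96 [0.5239 0.3495 0.0181]
scene probe [263.7 180.7] 0.84 [0.4938 0.3445 0.1435]
scene probe [295.8 256.9] 0.72 [0.479  0.1804 0.03  ]
scene probe [276.1 211.7] 0.55 [0.5253 0.3537 0.0111]
scene white_cup [418.7 328.9] 0.86 [ 0.5783 -0.1373  0.0545]
scene jigger [257.9 180.8] 0.7 [0.5331 0.4635 0.0359]
top tray [450.  235.7] 0.74 [ 0.5353 -0.0682  0.047 ]
top thermostat_top [302.6 176.2] 0.64 [0.6729 0.2285 0.0065]
top tray_long_mark [449.2 240.1] 0.73 [ 0.5266 -0.0665  0.0455]
top tray_long_mark [431.6 263.2] 0.42 [ 0.479  -0.0265  0.0574]
top holder [248.6 244.5] 0.93 [0.5264 0.3399 0.0263]
top probe [234.  244.6] 0.73 [0.5072 0.3517 0.1638]
top probe [323.9 262.2] 0.64 [0.4869 0.1872 0.034 ]
top white_cup [499.  222.4] 0.73 [ 0.5598 -0.1668  0.0545]
top jigger [178.6 239.2] 0.64 [0.5381 0.4799 0.0354]
1.0 [0.1906 0.5262 1.2052] [-0.3381  0.3837  0.8297]
```

View pics/scene0.png

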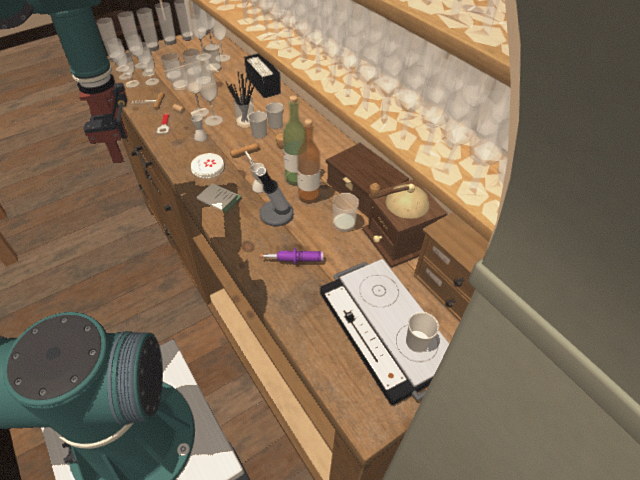

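View pics/top0.png

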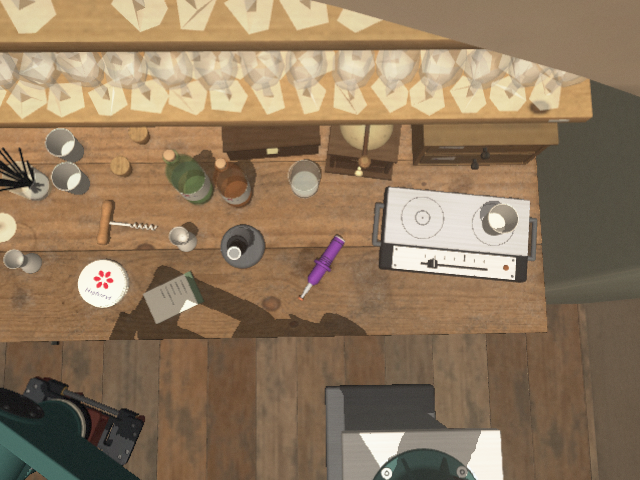

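Probe candidates: the black handle in the slanting holder (scene 266,180; top 237,248) and the purple one lying on the counter (scene 296,257; top 324,262). I choose the black one in the holder. Next is a close look at the tray and then the holder with the wrist camera.

```bash
python3 - <<'E'
from h import *
np.set_printoptions(precision=4,suppress=True)
c=capture("wrist");R=np.array(c["R"]);o=-R.T@c["t"]
T=Ro.from_quat(current_orientation()).as_matrix();p=current_position()
print("cam in tool",T.T@(o-p),"\n",T.T@R.T,"\n",T,c["intrinsics"][0,0])
# plate yaw from top depth
c=capture("top")
r=silhouettes("top","tray")[0];P=cloud(c,r["region"]);Q=P[(P[:,2]>.035)&(P[:,2]<.052)]
rect=cv2.minAreaRect(Q[:,:2].astype(np.float32));print(rect,len(Q))
P=cloud(c,np.ones((480,640),bool))
for x in np.arange(.6,.9,.04):
    s=P[(abs(P[:,0]-x)<.02)&(abs(P[:,1])<.15)];print(round(x,2),s[:,2].max() if len(s) else None)
r=silhouettes("top","holder")[0];P=cloud(c,r["region"]);Q=P[(P[:,2]<.02)];print("base",cv2.minEnclosingCircle(Q[:,:2].astype(np.float32)))
r=silhouettes("top","probe");
for q in r:
  P=cloud(c,q["region"]);print(q["conf"],q["xy"],P.mean(0),P[P[:,2]>P[:,2].max()-.01].mean(0),P[:,2].max())
print(current_clock())
E
```

```text
cam in tool [ 0.0762  0.     -0.1627] 
 [[ 0.0012 -0.9608 -0.2772]
 [ 1.      0.0016 -0.0015]
 [ 0.0019 -0.2771  0.9608]] 
 [[-0.9238  0.3828 -0.    ]
 [ 0.3828  0.9238 -0.0001]
 [ 0.     -0.0001 -1.    ]] 330.99217460506014
((0.5408397912979126, -0.08086110651493073), (0.3288363814353943, 0.1685437709093094), 83.50542449951172) 9666
0.6 0.11641963309862897
0.64 0.23023084629565574
0.68 0.5687751504246721
0.72 0.5805293344181425
0.76 0.4495602880411361
0.8 0.2988940904071907
0.84 0.2815264403277537
0.88 None
base ((0.5273202061653137, 0.35564666986465454), 0.04702990502119064)
0.76 [324.6, 264.0] [0.4889 0.185  0.0284] [0.4898 0.1842 0.0351] 0.042714389423336205
0.61 [234.4, 247.5] [0.5064 0.351  0.1372] [0.4933 0.351  0.1709] 0.1771164194312932
1.25
```

```bash
cat >> h.py <<'E'
def down(yaw): # tool x = -tray x, tool y = tray y
    c,s=np.cos(yaw),np.sin(yaw);return Ro.from_matrix(np.array([[-c,-s,0],[-s,c,0],[0,0,-1.]])).as_quat()
E
python3 - <<'E'
from h import *
import pickle
np.set_printoptions(precision=4,suppress=True)
move_ptp([0.44,0.36,0.32],down(0.3));print(current_clock(),current_joint_pos())
c=capture("wrist");cv2.imwrite("pics/wh.png",c["image"]);D={"wh":c}
for q in("holder","probe"):
    r=silhouettes("wrist",q)
    for k in r: print(q,k["conf"],np.round(k["xy"]),k["region"].sum())
    D["wh_"+q]=r
move_ptp([0.52,-0.08,0.25],down(-.11));print(current_clock(),current_joint_pos())
c=capture("wrist");cv2.imwrite("pics/wt.png",c["image"]);D["wt"]=c
for q in("thermostat_top","tray_long_mark","ring_center","tray"):
    r=silhouettes("wrist",q) if q!="ring_center" else spot_in("wrist",q)
    for k in r: print(q,k["conf"],np.round(k["xy"],1),pt(c,k["xy"]))
    D["wt_"+q]=r
pickle.dump(D,open("d.pkl","wb"));print(current_clock())
E
```

```text
2.4083 [ 0.5648  0.2405  1.4399  0.0005  1.4617 -1.3054]
holder 0.7 [298. 250.] 2056
probe 0.92 [185. 201.] 1746
probe 0.79 [294. 276.] 807
4.2167 [-0.2826  0.227   1.6309  0.0004  1.2834 -1.7446]
thermostat_top 0.77 [355.9 178.5] [ 0.4808 -0.0312  0.0591]
tray_long_mark 0.95 [325.7 222.1] [ 0.5269 -0.0673  0.0466]
tray_long_mark 0.36 [244.4 270.2] [ 0.5724 -0.1669  0.0523]
ring_center 0.56 [372.8 252.2] [ 0.5684 -0.0164  0.0463]
ring_center 0.44 [355.5 178.6] [ 0.481  -0.0314  0.0573]
tray 0.56 [325.3 220.3] [ 0.5247 -0.0675  0.0467]
4.4667
```

View pics/wh.png

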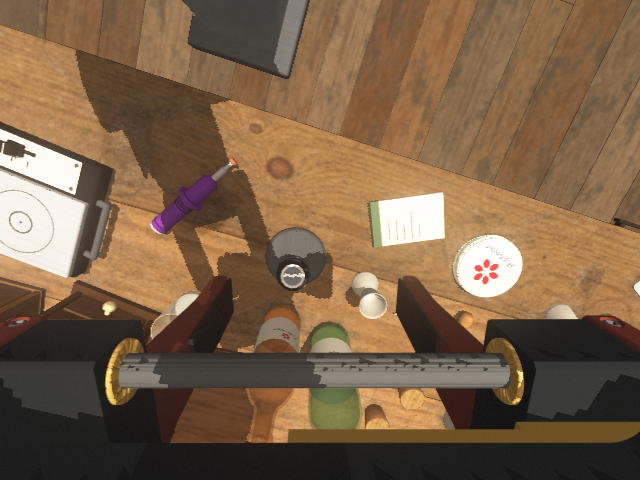

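View pics/wt.png

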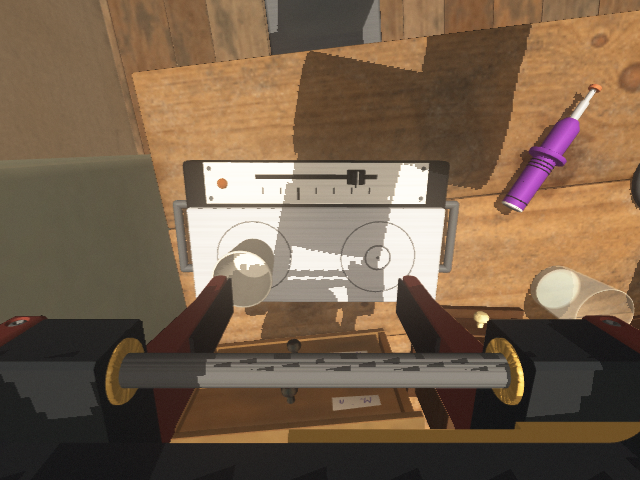

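The first picture shows the probe (black, with a light cap) in the holder at (293,274) and the purple look-alike at (190,200). The second shows the grip at (355,178), long mark (298,193), ring (377,257) and cup (243,275). Next I rectify the tray onto its planes for exact positions and a close crop of the probe.

```bash
python3 - <<'E'
from h import *
import pickle
np.set_printoptions(precision=4,suppress=True)
D=pickle.load(open("d.pkl","rb"));c=D["wt"]
def ortho(z,x0,x1,y0,y1,s=.0005):
    xs=np.arange(x1,x0,-s);ys=np.arange(y1,y0,-s);m=np.array([[proj(c,np.array([x,y,z])) for y in ys] for x in xs],np.float32)
    return cv2.remap(c["image"],m[...,0],m[...,1],cv2.INTER_CUBIC)
a=ortho(.046,.52,.62,.06,-.24);b=ortho(.037,.44,.53,.06,-.24)
crop=cv2.resize(D["wh"]["image"][215:305,235:355],None,fx=2.5,fy=2.5,interpolation=cv2.INTER_CUBIC)
im=np.zeros((600,600,3),np.uint8);im[:a.shape[0],:a.shape[1]]=a;im[200:200+b.shape[0],:b.shape[1]]=b;im[380:380+220,:300]=crop[:220]
cv2.imwrite("pics/o.png",im)
P=cloud(c,np.ones((480,640),bool));Q=P[(abs(P[:,2]-.046)<.004)&(P[:,0]<.66)&(P[:,0]>.4)&(abs(P[:,1]+.08)<.2)]
# plate front & left edges from cloud: front edge per y-bin
yb=np.arange(-.2,.04,.01);F=[(y,np.sort(Q[abs(Q[:,1]-y)<.005][:,0])[5]) for y in yb];F=np.array(F);print(F.T)
P=cloud(D["wh"],D["wh_probe"][1]["region"]);print(P.mean(0),P[:,2].max());Q=P[P[:,2]>P[:,2].max()-.006];print(Q.mean(0),len(Q))
S=cloud(D["wh"],D["wh_holder"][0]["region"]);B=S[S[:,2]<.025];print(cv2.minEnclosingCircle(B[:,:2].astype(np.float32)))
E
```

```text
Traceback (most recent call last):
IndexError: index 0 is out of bounds for axis 1 with size 0
```

```bash
python3 - <<'E'
from h import *
import pickle
np.set_printoptions(precision=4,suppress=True)
D=pickle.load(open("d.pkl","rb"));c=D["wt"]
def ortho(z,x0,x1,y0,y1,s=.0005):
    xs=np.arange(x1,x0,-s);ys=np.arange(y1,y0,-s);m=np.array([[proj(c,np.array([x,y,z])) for y in ys] for x in xs],np.float32)
    return cv2.remap(c["image"],m[...,0],m[...,1],cv2.INTER_CUBIC)
a=ortho(.046,.52,.62,-.24,.06);b=ortho(.037,.44,.53,-.24,.06)
crop=cv2.resize(D["wh"]["image"][215:303,235:355],None,fx=2.5,fy=2.5,interpolation=cv2.INTER_CUBIC)
im=np.zeros((600,600,3),np.uint8);im[:a.shape[0],:a.shape[1]]=a;im[200:200+b.shape[0],:b.shape[1]]=b;im[380:600,:300]=crop[:220]
cv2.imwrite("pics/o.png",im)
P=cloud(c,np.ones((480,640),bool));Q=P[(abs(P[:,2]-.046)<.004)&(P[:,0]<.66)&(P[:,0]>.4)&(abs(P[:,1]+.08)<.2)]
P=cloud(D["wh"],D["wh_probe"][1]["region"]);print(P.mean(0),P[:,2].max());Q=P[P[:,2]>P[:,2].max()-.006];print(Q.mean(0),len(Q))
S=cloud(D["wh"],D["wh_holder"][0]["region"]);B=S[S[:,2]<.025];print(cv2.minEnclosingCircle(B[:,:2].astype(np.float32)))
E
```

```text
[0.4993 0.3541 0.1467] 0.1758959036367216
[0.495  0.3537 0.1722] 311
((0.5280840396881104, 0.35787248611450195), 0.04730295389890671)
```

View pics/o.png

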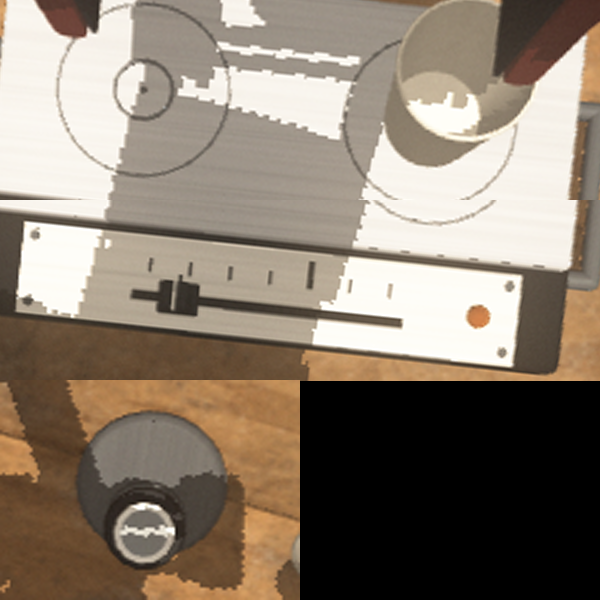

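The rectified views show the dot at (144,89), long mark (311,275) and grip (177,298). They give tray yaw −0.111 and origin (0.5437,−0.0809). The probe crop shows a black handle with its cap in the steel tube, so the choice holds. Next I slide the grip.

```bash
cat >> h.py <<'E'
yaw=-.111;TO=np.array([.5437,-.0809,0]);TR=Ro.from_euler("z",yaw)
def W(x,y,z): return TO+TR.apply([x,y,z])
E
python3 - <<'E'
from h import *
np.set_printoptions(precision=4,suppress=True)
q=down(yaw)
move_gripper(.04)
move_ptp(W(-.068,.0423,.10),q)
f=servo_line(W(-.068,.0423,.0465),q,rate=.1,contact_N=8);print("hit",f,current_position())
move_gripper(0);print(current_finger_gap(),current_grip_force(),current_force())
servo_line(W(-.068,-.020,.0465),q,rate=.06);sleep(.2);print(current_position(),W(-.068,-.02,.0465),current_force(),current_finger_gap())
move_gripper(.04)
servo_line(W(-.068,-.020,.12),q,rate=.2)
move_ptp([0.50,-0.08,0.25],q)
c=capture("wrist");cv2.imwrite("pics/wt2.png",c["image"])
for n in("thermostat_top",):
    for k in spot_in("wrist",n): p=onz(c,k["xy"],.057);print(n,k["conf"],k["xy"],p,TR.inv().apply(p-TO))
def ortho(z,x0,x1,y0,y1,s=.0005):
    xs=np.arange(x1,x0,-s);ys=np.arange(y1,y0,-s);m=np.array([[proj(c,W(x,y,z)) for y in ys] for x in xs],np.float32)
    return cv2.remap(c["image"],m[...,0],m[...,1],cv2.INTER_CUBIC)
cv2.imwrite("pics/o2.png",np.vstack([ortho(.037,-.09,-.03,-.08,.08,.00025),ortho(.057,-.09,-.03,-.08,.08,.00025)]))
import pickle;D=pickle.load(open("d.pkl","rb"));w=D["wh"]
print("cap",onz(w,(293,275.8),.170),"base",onz(w,(295.8,257),.013));print(current_clock())
E
```

```text
hit False [ 0.4816 -0.0316  0.0471]
0.013707639828164725 30.000895857810974 [-0.7603  1.7397  5.2058]
[ 0.4742 -0.0938  0.0469] [ 0.4739 -0.0932  0.0465] [-0.8295 -1.8607  5.9782] 0.0137460977263365
thermostat_top 0.75 [296.2, 196.3] [ 0.4713 -0.0966  0.057 ] [-0.0703 -0.0236  0.057 ]
cap [0.4922 0.354  0.17  ] base [0.5251 0.3576 0.013 ]
10.4583
```

View pics/o2.png

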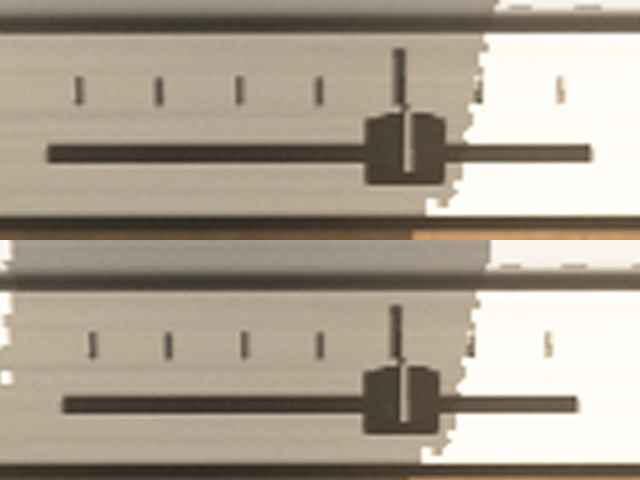

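The picture shows the grip's line (404, lower view) level with the long mark (399, upper view), within about 1 mm. The thermostat is set. Next is the probe.

```bash
cat >> h.py <<'E'
hy=.11;H=np.array([.527,.3572,0]);HR=Ro.from_euler("z",hy)
a=HR.apply([-np.sin(.35),0,np.cos(.35)]);rim=H+HR.apply([-.012,0,.104])
ty=HR.apply([0,1,0]);qh=Ro.from_matrix(np.stack([np.cross(ty,-a),ty,-a],1)).as_quat()
E
python3 - <<'E'
from h import *
np.set_printoptions(precision=4,suppress=True)
move_gripper(.06)
move_ptp(rim+.13*a,qh);print(current_clock(),current_joint_pos())
c=capture("wrist");cv2.imwrite("pics/wp.png",c["image"])
T=Ro.from_quat(current_orientation()).as_matrix();p=current_position()
print("cap px pred",proj(c,rim+.07*a),"rim",proj(c,rim))
for k in silhouettes("wrist","probe"):
    P=(cloud(c,k["region"])-p)@T
    print(k["conf"],np.round(k["xy"]),P.mean(0),P[:,2].min())
    for z0 in (.055,.065,.08,.1): 
        s=P[abs(P[:,2]-z0)<.006]
        if len(s)>5: print(z0,s.min(0),s.max(0),len(s))
E
```

```text
12.5833 [ 0.6336  0.2056  1.7881 -0.23    0.8551 -0.9206]
cap px pred [315.3412 257.9655] rim [315.2446 233.3346]
0.8 [318. 241.] [0.0047 0.0013 0.0862] 0.05702295497177704
0.055 [-0.0121 -0.01    0.057 ] [0.0117 0.0128 0.0609] 867
0.065 [-0.0121 -0.0111  0.059 ] [0.0124 0.014  0.0701] 623
0.08 [ 0.0038 -0.0102  0.074 ] [0.012  0.0129 0.0859] 110
0.1 [ 0.0041 -0.0101  0.0943] [0.0119 0.0128 0.106 ] 97
0.68 [159. 146.] [ 0.0748 -0.1545  0.1823] 0.16305762477190086
```

View pics/wp.png

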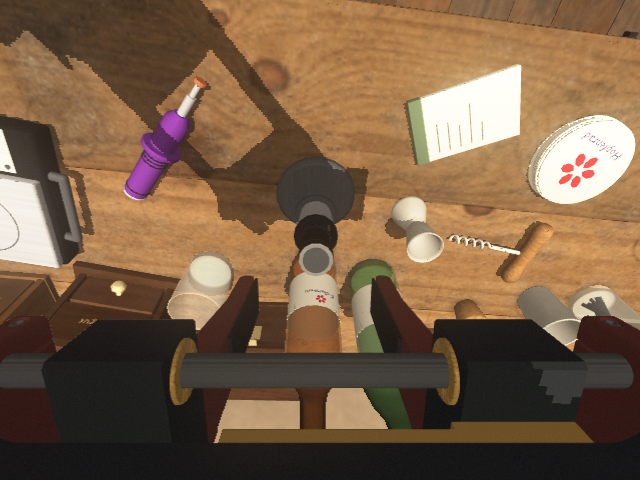

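The picture shows the black probe at (317,245), centred between the fingers. Its cap is 1.3 mm to the +y side, the bottles are behind it, and the purple probe is clear of it.

```bash
cat >> h.py <<'E'
rim=rim+.0013*ty
E
python3 - <<'E'
from h import *
np.set_printoptions(precision=4,suppress=True)
T=Ro.from_quat(qh).as_matrix();g=rim+.019*a
for n in("top","scene"):
    P=(cloud(capture(n),np.ones((480,640),bool))-g)@T
    fi=P[(abs(P[:,0])<.02)&(abs(P[:,1])<.05)&(P[:,2]<0)&(P[:,2]>-.08)];bo=P[(abs(P[:,0])<.045)&(abs(P[:,1])<.1)&(P[:,2]<-.06)&(P[:,2]>-.08)]
    print(n,len(fi),abs(fi[:,1]).max() if len(fi) else 0,len(bo))
f=servo_line(g,qh,rate=.12,contact_N=8);print(f,current_position(),g,current_force())
if not f:
    move_gripper(0);print(current_finger_gap(),current_grip_force(),current_force(),current_clock())
E
```

```text
top 200 0.016412198256607315 0
scene 199 0.01690364683585235 0
False [0.5087 0.3567 0.1225] [0.5085 0.3565 0.1218] [-0.3226  0.5888 -0.1464]
0.0247019556722198 29.984921514987946 [ 0.4326 -4.5238  3.2787] 14.5
```

```bash
python3 - <<'E'
from h import *
np.set_printoptions(precision=4,suppress=True)
servo_line(rim+.125*a,qh,rate=.12);print(current_finger_gap(),current_force(),current_clock())
q=down(yaw);r=W(.024,.072,0)
move_ptp(r+[0,0,.22],q);print(current_clock(),current_position())
servo_line(r+[0,0,.175],q,rate=.1);sleep(.3);print(current_force(),current_torque(),current_finger_gap(),current_position())
T=Ro.from_quat(current_orientation()).as_matrix();p=current_position()
for n in("wrist","scene","top"):
    c=capture(n);cv2.imwrite(f"pics/h_{n}.png",c["image"])
    print(n,"foot pred px",proj(c,p-[0,0,.099]),"ring px",proj(c,r+[0,0,.046]))
    for k in silhouettes(n,"probe")[:2]:
        P=(cloud(c,k["region"])-p)@T;print(k["conf"],np.round(k["xy"]))
        if abs(P[:,1].mean())>.06: continue
        print("z",P[:,2].min(),P[:,2].max())
        for z0 in np.arange(-.04,.105,.02):
            s=P[abs(P[:,2]-z0)<.006]
            if len(s)>3: print(round(z0,3),s.min(0)[:2],s.max(0)[:2],len(s))
    if n!="top":
        k=proj(c,p-[0,0,.05]).astype(int);x,y=np.clip(k,[80,80],[560,400]);cv2.imwrite(f"pics/hc_{n}.png",cv2.resize(c["image"][y-80:y+80,x-80:x+80],(400,400),interpolation=cv2.INTER_CUBIC));print("crop",x-80,y-80)
cv2.imwrite("pics/hc.png",np.hstack([cv2.imread("pics/hc_wrist.png"),cv2.imread("pics/hc_scene.png")]));print(current_clock())
E
```

```text
0.024757326598938863 [-0.5418 -0.0836 -1.1826] 15.5333
16.95 [ 0.5752 -0.011   0.2197]
[-0.0242  0.1884 -1.3251] [ 0.0306 -0.0059 -0.0151] 0.02493321781365984 [ 0.576  -0.0121  0.1756]
wrist foot pred px [314.64   243.4327] ring px [314.7054 233.5476]
0.94 [315. 305.]
z -0.09414569867862428 0.13070810984471418
-0.04 [-0.0009 -0.0123] [0.0125 0.0123] 770
-0.02 [ 0.0032 -0.0117] [0.0117 0.0115] 500
0.0 [ 0.0018 -0.0149] [0.0125 0.0128] 427
0.02 [ 0.0036 -0.018 ] [0.0191 0.0175] 113
0.04 [ 0.0085 -0.0083] [0.0114 0.0075] 48
0.08 [ 0.003  -0.0028] [0.0037 0.0018] 8
0.1 [-0.0026 -0.0054] [0.0043 0.0052] 59
0.81 [529. 102.]
crop 234 183
scene foot pred px [380.6964 281.9305] ring px [378.9059 290.0837]
0.85 [382. 260.]
z -0.04514941453922565 0.17066183891473113
-0.04 [ 0.0085 -0.0082] [0.0137 0.0035] 17
-0.02 [ 0.009  -0.0155] [0.014  0.0062] 24
0.0 [ 0.0007 -0.021 ] [0.0134 0.0077] 31
0.02 [-0.0144 -0.0206] [0.02  0.019] 84
0.04 [-0.0061 -0.013 ] [0.0136 0.0051] 43
0.08 [ 0.001  -0.0051] [ 0.0048 -0.0019] 7
0.1 [-0.0011 -0.0047] [0.0033 0.0005] 7
0.56 [297. 257.]
crop 303 188
top foot pred px [424.0845 213.5416] ring px [421.3703 216.5957]
0.88 [325. 263.]
0.55 [426. 215.]
z 0.00801612841011608 0.09654255670421154
0.02 [ 0.014  -0.0091] [0.0192 0.0102] 16
0.1 [-0.0002 -0.0056] [0.0056 0.0009] 8
18.15
```

View pics/hc.png

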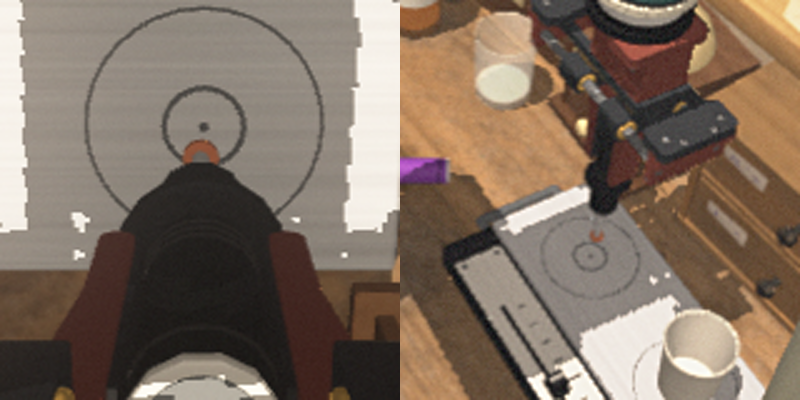

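The crops show the probe upright, foot at about (202,153) in the left crop, and the ring dot at (204,127). The foot is still 30 mm up, and its prediction onto the ring centre agrees within 1 mm. Next I lower it onto the plate.

```bash
python3 - <<'E'
from h import *
np.set_printoptions(precision=4,suppress=True)
q=down(yaw);r=W(.024,.072,0)
servo_line(r+[0,0,.152],q,rate=.05);sleep(.3);f0=np.mean([current_force() for _ in range(5)],0);print(f0,current_position())
z=.152
for i in range(20):
    z-=.001;servo_line(r+[0,0,z],q,rate=.02);sleep(.1);d=(current_force()-f0);print(round(z,4),current_position()[2],d,current_finger_gap())
    if d[2]>2.1: break
print(current_clock())
E
```

```text
[-0.2139 -0.2867 -0.558 ] [ 0.5757 -0.0121  0.1523]
0.151 0.1509935779578204 [ 0.2924 -0.0761  1.0113] 0.024890521113025654
0.15 0.14997355327520237 [ 0.4856 -0.4221 -0.7251] 0.024568857701159096
0.149 0.14896927719812647 [-0.0244  0.0952 -0.3221] 0.024777717241325305
0.148 0.14797778696715153 [-0.6105  1.2922 -0.5535] 0.02446716936263842
0.147 0.1470044414894686 [0.1169 0.6713 0.077 ] 0.024437765056096267
0.146 0.14598258733382788 [-0.1416  0.2362 -0.6999] 0.024748588178384073
0.145 0.1451511704202987 [-0.6926 -0.3397  0.7102] 0.02455035490219456
0.144 0.14406987096403176 [0.5985 0.7766 0.906 ] 0.02455576021474074
0.143 0.14306043105928432 [0.9957 0.275  1.7267] 0.024779690136947658
0.142 0.14205704823065723 [0.8942 0.3041 1.4416] 0.02444679687300365
0.141 0.14106144336731702 [ 0.8802 -0.0113  1.7837] 0.024417881391166466
0.14 0.1400392191344041 [0.4922 0.0073 2.4542] 0.02462053730570651
23.2583
```

```bash
python3 - <<'E'
from h import *
np.set_printoptions(precision=4,suppress=True)
F=[]
for _ in range(40): sleep(.03);F.append(current_force())
print(np.mean(F,0)-[0,0,-.76],np.std(F,0)/6,current_position(),current_finger_gap(),current_grip_force())
for n in("wrist","scene"): 
    c=capture(n);cv2.imwrite(f"pics/f_{n}.png",c["image"])
    k=proj(c,current_position()-[0,0,.06]).astype(int);x,y=np.clip(k,[80,80],[560,400]);cv2.imwrite(f"pics/f_{n}.png",cv2.resize(c["image"][y-80:y+80,x-80:x+80],(400,400),interpolation=cv2.INTER_CUBIC))
cv2.imwrite("pics/fc.png",np.hstack([cv2.imread("pics/f_wrist.png"),cv2.imread("pics/f_scene.png")]));print(current_clock())
E
```

```text
[ 1.0651 -0.3806  2.5729] [0.0862 0.0913 0.0871] [ 0.5756 -0.012   0.14  ] 0.024818797135876248 29.984171390533447
24.6917
```

View pics/fc.png

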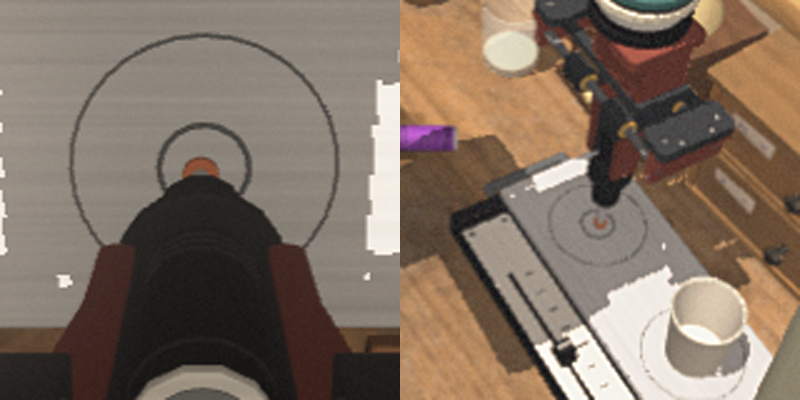

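The picture shows the foot, at (200,170) left and (599,224) right, well inside the ring. The probe is upright, pressed with about 2.5 N (half-way in), and the cup is undisturbed.

```bash
python3 -c "
from bench import *
print(close_job())"
```

```text
the job is handed in; nothing more can be done
None
```

I handed the job in at about 25 s with the thermostat at the long mark (within about 1 mm) and the thermometer held upright in the measuring ring, pressed at about 2.6 N (roughly half-way in) with the grip closed; no verdict came back.

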